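# Try the folding stay of the binding-screw chest

## Task

The stay on the binding-screw chest has just been refitted and needs trying out. Lift the chest's lid by its bar until the folding stay at its side locks, and let go so that the lid stands open by itself for a second. Then push down the knob on the stay's elbow to break the joint, and bring the lid down until it is fully shut.

Things in the scene. Friction and masses are not known exactly. Their poses are not given: they have to be found in the camera images.
- chest_lid (a joint): Lid hinge of the fixed light-wood chest (mm: 180 deep x 220 wide x 90 high, bar in front, stay at its side; the smaller case with a knob is not meant). 0 shut, about 1.31 rad standing on the locked stay, which stops it there. Lid 180 x 220 x 12, 0.7 kg, hinged on the chest's far top edge; damped: unheld it sinks shut slowly, about 1 rad/s.
- lid_bar (a point): Middle of the lid's round steel grip bar, 12 mm thick, 100 long, parallel to the hinge, 45 in front of the lid's front edge on an arm at each end; 90 above the bench when shut. x: towards the hinge axis, 225 away; y: along the bar, to the left; z: out of the lid's top, up when shut. Its sleeve turns on the bar, so the tool can stay vertical while the lid swings.
- stay_knob (a point): Middle of the steel roller knob (18 mm thick, 36 long, along y) at the stay's elbow, 80 out from the chest's left wall (+y of lid_bar); y parallel to the hinge. Height 23 lid shut, about 139 locked. It swings on an 81.5 mm circle about the lower link's pivot, 130 in front of the lid hinge and 20 below it: pressed down (1 to 5 N) it also runs 35 back. Below 95 the lid sinks by itself.
- stay_elbow (a joint): Elbow between the stay's two flat steel links, 81.5 mm each: 0 folded, lid shut; 2.79 rad links in line; 3.04 at its stop past the line, held there by a light spring: locked, and the lid cannot be pushed shut. It snaps there when the lid, raised as far as the stay lets it, is let go.

How it is judged:
On the way, in this order (a step that is already met when the one before it is completed fails the run):
1. the lid stands open on its locked stay with the fingers off it (value of joint chest_lid above 1.2 rad and value of joint stay_elbow above 2.9 rad and contact force between the fingers and anything else below 0.3 N), for 0.5 s.
2. the stay's elbow is broken while the lid is still up (value of joint stay_elbow below 2.6 rad and value of joint chest_lid above 0.6 rad), for 0.05 s.
At the end, for the whole second after the job is handed in: The lid is shut to within 0.06 rad (3.4 degrees), the stay folded (elbow under 0.3 rad), and the robot is clear (value of joint chest_lid below 0.06 rad and value of joint stay_elbow below 0.3 rad); the robot touches nothing.
It also fails if it takes over 54 s, if anything falls off the work surface, if the arm or the gripper's body presses on something with over 40 N, if the wrist force passes 120 N, or if a joint passes its speed limit or range.

## Robot

A 7-joint arm with a two-finger parallel gripper is mounted at the origin on the work surface. World frame = base frame: x ahead of the robot, y to its left, z up, the work surface at z = 0. Lengths are in m, angles in rad, forces in N, time in s.
With the tool pointing down it reaches from about 0.425 to 0.875 m from the base axis. Payload 4.7 kg.
Tool frame: the origin (TCP) lies midway between the tips of the shut fingers; the grasp point (between the pads) lies 19 mm behind it; z points along the fingers, y is the line along which they close (so a half turn about z gives the same grasp; the last joint's range is limited). The gripper opens to 87 mm and grips with 3 to 60 N. Pads are 19 mm wide; open, the fingers measure 117 mm over their backs; the gripper's body (75 mm by 190 mm) begins 51 mm behind the grasp point.
Start: joints at [1.288, 0.321, -0.07, 1.45, 0.023, 1.371, -0.057], TCP at [0.19, -0.622, 0.223] pointing down, gripper open.
Joint ranges: [-2.86, 2.86], [-0.3, 2.09], [-1.38, 1.24], [0.06, 2.45], [-1.56, 4.7], [0.09, 2.05], [-2.69, 2.69]. Speed limits (rad/s): [2.57, 2.57, 3.14, 3.14, 3.14, 3.14, 3.14].

## Interface

Orientations are given as a rotation vector (axis times angle).
In Python, from bench import ctrl gives the robot as it stands. The module is installed in compiled form; this text tells all that it offers.
- The arm moves only by the shell command python3 -m handwheel 'ROWS' [FORCE]. ROWS is JSON, a list of rows, each a list of 7 numbers: the finger opening in m, from 0 to 0.087, then the shift along the tool's x, y, z in m, then the turn, a rotation vector about the tool's x, y, z in degrees. A call has 1 to 12 rows; each row shifts and turns the commanded pose from where the row before left it, along the tool's axes as they then stand; what a row does not reach is not made up. A row lasts 1/8 s, in which the tool goes at most 62.5 mm and 10.7 degrees, less where a joint would pass 70% of its speed; a pose out of reach is approached as far as the arm can. A call is refused whole if a number of a shift passes 0.0625 or a number of a turn 10.7, either way. A call with a gripper value outside its range is refused whole. The fingers move at their own pace and stop on an object; FORCE is the grip in N (left out, the last holds). Time passes only in rows, so rows that do not move let the fingers close. It gives the time, the measured TCP pose, the force, the opening and the grip force at its end, in the units of the state.
- ctrl.get_state(): the state, without advancing time (a new reading comes with each control period).
- ctrl.get_image(name): name is "scene" or "side" or "wrist"; returns (picture, depth): 384x512x3 uint8, blue, green, red; 384x512 float32, m along the optical axis (not along the pixel's ray), 0 where there is no reading.
- ctrl.camera_info(name): a dict with "intrinsics" (3x3 intrinsics, pixels), "R" (3x3) and "t" (3): a world point X has camera coordinates R X + t. Camera axes: x right, y down, z forward; pixel columns grow to the right and rows downward; lengths in m; the calibration is good to about 2 mm. The wrist camera is an equidistant fisheye: a pixel r from the principal point sees the ray r / f radians off the axis. A picture is of the moment at which its call begins: read the wrist's pose just before it. camera_info takes no time and is no camera call; for the wrist camera it gives the pose at the moment of the call.
- ctrl.close_job(): hands the job in; it is judged then, once.
The state is a dict: "time": time; "joint_positions": joint angles; "qd": joint speeds; "joint_torque": joint torques, N m; "position": TCP position; "tool_rot": TCP orientation; "ft_force": force on the tool from outside, world axes, zero at the start; "torque": the same for the moment, N m; "grip_width": opening from 0.0 (shut) to 1.0 (fully open); "grip_force": force on a finger pad.
Only numpy, scipy, OpenCV 4.12 (cv2) and the standard library are available. Lean on these libraries where they do the work, as an engineer would, in place of code of your own. Each camera call takes 0.05 s, during which the arm holds its last target. There are 200 camera calls.

## Working session

There is one attempt and no reset: what is moved stays moved. The work goes in short steps, Python scripts to look and compute and a shell command to move; the robot and the scene stay as the last step left them, time stands still between calls to the robot, and variables do not carry over. Pictures are saved under pics/ and viewed, at most 10 in all, crops included, and the job is handed in when it is done.

```bash
mkdir -p pics
cat > h.py <<'E'
import numpy as np, cv2
from bench import ctrl
def grab(n):
    ci=ctrl.camera_info(n); im,d=ctrl.get_image(n); return im,d,ci
def pts(d,ci):
    K=np.array(ci["intrinsics"]);v,u=np.indices(d.shape)
    c=np.stack([(u-K[0,2])/K[0,0]*d,(v-K[1,2])/K[1,1]*d,d],-1)
    return (c-np.array(ci["t"]))@np.array(ci["R"])
E
python3 - <<'E'
from h import *
s=ctrl.get_state();print(s)
for n in("scene","side"):
    im,d,ci=grab(n);cv2.imwrite(f"pics/{n}0.png",im);np.savez(f"{n}0.npz",im=im,d=d,K=ci["intrinsics"],R=ci["R"],t=ci["t"]);print(n,ci)
E
```

```text
{'time': 0.0, 'joint_positions': array([ 1.28811445,  0.32183425, -0.07008029,  1.45166568,  0.02261421,
        1.37079335, -0.05690325]), 'qd': array([ 0.00043252, -0.00066499, -0.00218985,  0.00042981,  0.00167883,
        0.00037857,  0.00105721]), 'joint_torque': array([-4.22207868e-04, -4.91284204e+01, -4.04277295e-01, -3.12526238e+01,
       -6.41124928e-02,  4.37833916e-02,  1.97041340e-04]), 'position': array([ 0.1898729 , -0.62107551,  0.22145885]), 'tool_rot': array([-3.10520926e+00, -4.64237966e-01,  6.18817966e-04]), 'ft_force': array([-0.49105753, -0.29202449,  0.17960226]), 'torque': array([ 0.0275236 , -0.00264845,  0.05312909]), 'grip_force': 0.0, 'grip_width': 1.0003518344208482}
scene {'intrinsics': array([[370.16227117,   0.        , 254.41401619],
       [  0.        , 370.16227117, 188.76577499],
       [  0.        ,   0.        ,   1.        ]]), 'R': array([[-3.30040500e-01,  9.43966688e-01, -4.01103532e-04],
       [ 7.71360297e-01,  2.69446886e-01, -5.76542859e-01],
       [-5.44129177e-01, -1.90591889e-01, -8.17066809e-01]]), 't': array([ 0.14479473, -0.37664136,  1.22315449])}
side {'intrinsics': array([[346.45179292,   0.        , 253.24615426],
       [  0.        , 346.45179292, 196.07799208],
       [  0.        ,   0.        ,   1.        ]]), 'R': array([[ 0.9949913 , -0.09991829, -0.00294164],
       [-0.07471592, -0.72383101, -0.68591997],
       [ 0.0664067 ,  0.68270418, -0.72767104]]), 't': array([-0.52789952,  0.14171583,  0.941011  ])}
```

View pics/scene0.png

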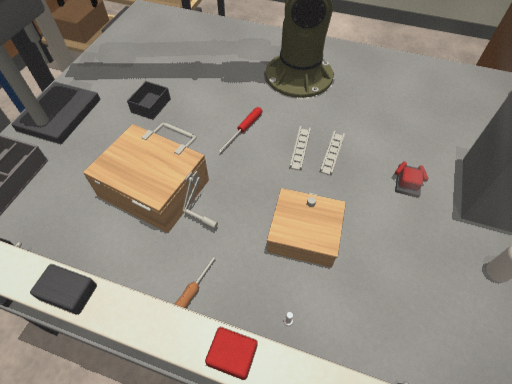

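View pics/side0.png

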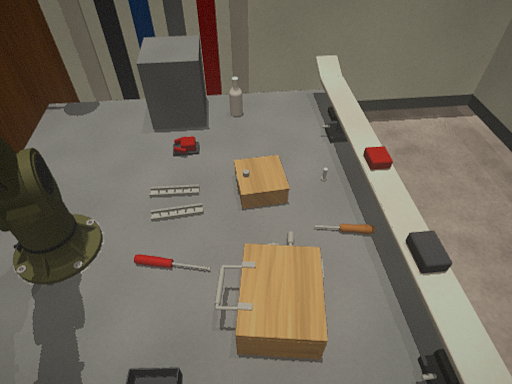

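The scene view shows the chest lid with corners at about (88,172), (135,128), (207,160) and (155,213). Its bar is near (172,133), and the stay's knob is near (205,220). In the side view the bar is near (220,287) and the knob near (290,238).

```bash
cat > m.py <<'E'
from h import *
def load(n):
    z=np.load(n+"0.npz");return z["im"],z["d"],dict(intrinsics=z["K"],R=z["R"],t=z["t"])
for n,bar,kn in(("scene",(145,120,200,155),(180,200,220,232)),("side",(212,258,256,315),(280,228,298,246))):
    im,d,ci=load(n);P=pts(d,ci)
    hsv=cv2.cvtColor(im,cv2.COLOR_BGR2HSV)
    wood=((hsv[...,1]>90)&(hsv[...,0]>8)&(hsv[...,0]<28)&(d>0)).astype(np.uint8)
    k,l,st,_=cv2.connectedComponentsWithStats(wood)
    for i in range(1,k):
        if st[i,4]<1500: continue
        Q=P[l==i];zt=np.percentile(Q[:,2],90);T=Q[abs(Q[:,2]-zt)<.006]
        r=cv2.minAreaRect((T[:,:2]*1000).astype(np.float32))
        print(n,st[i],"top z",T[:,2].mean().round(4),r,cv2.boxPoints(r).round().tolist())
    for nm,(a,b,c,e) in(("bar",bar),("knob",kn)):
        S=(d[b:e,a:c]>0)&(hsv[b:e,a:c,1]<60)&(P[b:e,a:c,2]>(.07 if nm=="bar" else .012))
        Q=P[b:e,a:c][S];v,u=np.nonzero(S)
        print(n,nm,len(Q),Q.mean(0).round(4))
        if len(Q): print(np.c_[u+a,v+b,(Q*1000).round()].astype(int)[::max(1,len(Q)//25)].tolist())
E
python3 m.py
```

```text
scene [  45    0   68   52 2133] top z -0.4521 ((-744.9447021484375, -1595.62890625), (280.29583740234375, 223.72967529296875), 0.9035994410514832) [[-887.0, -1486.0], [-883.0, -1710.0], [-603.0, -1705.0], [-607.0, -1482.0]]
scene [  84  124  124  108 7439] top z 0.1035 ((567.0662841796875, -230.6769561767578), (220.98733520507812, 180.36026000976562), 80.45638275146484) [[460.0, -325.0], [638.0, -355.0], [674.0, -137.0], [496.0, -107.0]]
scene [ 267  188   78   79 4447] top z 0.0657 ((568.1109008789062, 170.291748046875), (144.1919708251953, 152.6746063232422), 4.492059230804443) [[490.0, 241.0], [502.0, 89.0], [646.0, 100.0], [634.0, 252.0]]
scene bar 335 [ 0.4575 -0.2098  0.0983]
[[162, 122, 424, -261, 94], [164, 124, 430, -251, 96], [165, 125, 431, -248, 94], [164, 126, 432, -251, 90], [158, 127, 445, -261, 96], [175, 127, 431, -219, 96], [173, 128, 434, -223, 95], [173, 129, 436, -223, 93], [154, 130, 459, -264, 98], [182, 130, 437, -196, 99], [175, 131, 437, -218, 88], [147, 132, 478, -271, 106], [182, 132, 439, -196, 94], [150, 133, 479, -262, 107], [191, 133, 436, -172, 95], 
[... 2542 characters left out ...]
292, 233, 633, -35, 29], [288, 234, 621, -39, 31], [291, 234, 629, -40, 31], [287, 235, 619, -36, 23], [290, 235, 626, -42, 31], [293, 235, 634, -42, 28], [289, 236, 623, -45, 29], [292, 236, 630, -46, 30], [288, 237, 620, -47, 29], [291, 237, 627, -51, 33], [287, 238, 618, -45, 22], [290, 238, 624, -52, 30], [293, 238, 632, -52, 29], [289, 239, 621, -53, 27], [292, 239, 629, -55, 29], [288, 240, 618, -55, 27], [291, 240, 626, -58, 29], [287, 241, 616, -56, 23], [290, 241, 622, -64, 34], [293, 241, 631, -60, 27], [289, 242, 620, -62, 27], [292, 242, 627, -65, 30], [288, 243, 617, -64, 25], [291, 243, 625, -66, 27], [288, 244, 617, -63, 20], [291, 244, 624, -68, 25], [290, 245, 621, -72, 27]]
```

```bash
python3 -m handwheel '[[0.035,0,0,0,0,0,-10.6],[0.035,0,0,0,0,0,-10.6],[0.035,0,0,0,0,0,-10.6],[0.035,0,0,0,0,0,-10.6],[0.035,0,0,0,0,0,-10.6],[0.035,0,0,0,0,0,-10.6]]' 20
python3 -m handwheel '[[0.035,0.045,0.0175,0,0,0,0],[0.035,0.045,0.0175,0,0,0,0],[0.035,0.045,0.0175,0,0,0,0],[0.035,0.045,0.0175,0,0,0,0],[0.035,0.045,0.0175,0,0,0,0],[0.035,0.045,0.0175,0,0,0,0],[0.035,0.045,0.0175,0,0,0,0],[0.035,0.045,0.0175,0,0,0,0],[0.035,0.045,0.0175,0,0,0,0],[0.035,0.043,0.0175,0,0,0,0],[0.035,0,0,0,0,0,0]]'
cat >> h.py <<'E'
from scipy.spatial.transform import Rotation as Ro
LX=np.array([.986,-.165,0]);LY=np.array([.165,.986,0]);BAR=np.array([.4348,-.2083,.09]);HG=BAR+.225*LX
def rel(target):
    s=ctrl.get_state();R=Ro.from_rotvec(s["tool_rot"]).as_matrix()
    print("t",round(s["time"],2),"pos",s["position"].round(4),"toolshift",(R.T@(np.array(target)-s["position"])).round(4),"F",s["ft_force"].round(1),"w",round(s["grip_width"],3),round(s["grip_force"],1))
    W=np.c_[LY,LX,[0,0,-1]]; print("turn needed deg",np.degrees(Ro.from_matrix(R.T@W).as_rotvec()).round(2))
E
python3 -c "
from h import *
rel(BAR-[0,0,.019])"
```

```text
time: 0.85
position: [0.19, -0.6213, 0.2219]
tool_rot: [-2.389, -2.039, -0.001]
ft_force: [-0.1, 0.3, -0.2]
grip_width: 0.438
grip_force: 0.0
time: 2.22
position: [0.4377, -0.204, 0.2226]
tool_rot: [-2.388, -2.041, -0.001]
ft_force: [-1.4, 0.1, 0.2]
grip_width: 0.406
grip_force: 0.0
t 2.23 pos [ 0.4377 -0.204   0.2226] toolshift [-0.0048 -0.0022  0.1516] F [-1.4  0.1  0.2] w 0.406 0.0
turn needed deg [ 0.02 -0.05  0.55]
```

```bash
python3 -m handwheel '[[0.035,-0.005,-0.002,0.03,0,0,0.5],[0.035,0,0,0.03,0,0,0],[0.035,0,0,0.03,0,0,0],[0.035,0,0,0.03,0,0,0],[0.035,0,0,0.02,0,0,0],[0.035,0,0,0.0115,0,0,0],[0.035,0,0,0,0,0,0]]' 25
python3 -m handwheel '[[0.0,0,0,0,0,0,0],[0.0,0,0,0,0,0,0],[0.0,0,0,0,0,0,0],[0.0,0,0,0,0,0,0],[0.0,0,0,0,0,0,0]]' 25
python3 -c "
from h import *
rel(BAR-[0,0,.019])
im,d,ci=grab('side');cv2.imwrite('pics/side1.png',im[180:384,150:400])"
```

```text
time: 3.1
position: [0.4323, -0.213, 0.0704]
tool_rot: [-2.404, -2.02, 0.001]
ft_force: [-0.4, 0.8, 0.5]
grip_width: 0.402
grip_force: 0.0
time: 3.72
position: [0.434, -0.2131, 0.0716]
tool_rot: [2.403, 2.021, 0.001]
ft_force: [1.8, -0.9, 1.6]
grip_width: 0.127
grip_force: 25.0
t 3.73 pos [ 0.434  -0.2131  0.0716] toolshift [ 0.0049 -0.      0.0006] F [ 1.8 -0.9  1.6] w 0.127 25.0
turn needed deg [ 0.11  0.04 -0.38]
```

View pics/side1.png

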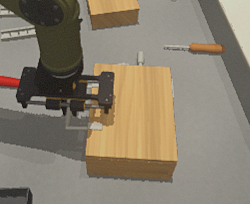

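The crop shows the gripper closed on the bar, and the opening of 11 mm agrees. Next I lift along the arc.

```bash
python3 -m handwheel '[[0,0,0.0014,-0.0247,0,0,0],[0,0,0.0041,-0.0244,0,0,0],[0,0,0.0067,-0.0238,0,0,0],[0,0,0.0093,-0.0229,0,0,0],[0,0,0.0117,-0.0218,0,0,0],[0,0,0.0141,-0.0204,0,0,0],[0,0,0.0162,-0.0187,0,0,0],[0,0,0.0182,-0.0168,0,0,0],[0,0,0.0199,-0.0147,0,0,0],[0,0,0.0214,-0.0124,0,0,0],[0,0,0.0226,-0.010,0,0,0],[0,0,0,0,0,0,0]]' 30
python3 -c "
from h import *
rel(HG-.225*np.cos(1.21)*LX+[0,0,.225*np.sin(1.21)-.019])"
```

```text
time: 5.28
position: [0.5776, -0.2366, 0.2822]
tool_rot: [-2.402, -2.023, -0.002]
ft_force: [-0.9, 2.4, 3.4]
grip_width: 0.131
grip_force: 30.0
t 5.28 pos [ 0.5776 -0.2366  0.2822] toolshift [ 0.0043 -0.      0.0007] F [-0.9  2.4  3.4] w 0.131 30.0
turn needed deg [ 0.01 -0.11 -0.29]
```

```bash
python3 -m handwheel '[[0,0,0.0053,-0.0019,0,0,0],[0,0,0.0053,-0.0018,0,0,0],[0,0,0.0054,-0.0016,0,0,0],[0,0,0.0054,-0.0016,0,0,0],[0,0,0,0,0,0,0]]'
python3 -m handwheel '[[0,0,0.0033,-0.0008,0,0,0],[0,0,0.0033,-0.0008,0,0,0],[0,0,0,0,0,0,0]]'
python3 -c "
from h import *
rel(HG-.225*np.cos(1.34)*LX+[0,0,.225*np.sin(1.34)-.019])"
```

```text
time: 5.9
position: [0.599, -0.2402, 0.2891]
tool_rot: [2.402, 2.023, 0.004]
ft_force: [2.3, 4.6, 3.8]
grip_width: 0.121
grip_force: 30.0
time: 6.28
position: [0.6015, -0.2405, 0.2897]
tool_rot: [-2.398, -2.019, 0.005]
ft_force: [-7.1, 8.1, 6.4]
grip_width: 0.127
grip_force: 30.0
t 6.28 pos [ 0.6015 -0.2405  0.2897] toolshift [ 0.0043  0.0037 -0.0003] F [-7.1  8.1  6.4] w 0.127 30.0
turn needed deg [-0.42 -0.1  -0.32]
```

```bash
python3 -m handwheel '[[0,0,0.001,0,0,0,0],[0.045,0,0,0,0,0,0],[0.045,0,0,0,0,0,0],[0.045,0,0,0,0,0,0],[0.045,0,0,0,0,0,0]]'
python3 -c "
from h import *
rel(HG)
im,d,ci=grab('scene');cv2.imwrite('pics/scene2.png',cv2.resize(im[60:280,60:300],None,fx=2,fy=2));np.savez('scene2.npz',im=im,d=d,K=ci['intrinsics'],R=ci['R'],t=ci['t'])"
```

```text
time: 6.9
position: [0.605, -0.2441, 0.29]
tool_rot: [2.405, 2.019, -0.001]
ft_force: [-0.0, 1.4, -0.0]
grip_width: 0.475
grip_force: 0.0
t 6.9 pos [ 0.605  -0.2441  0.29  ] toolshift [0.0079 0.051  0.2   ] F [-0.   1.4 -0. ] w 0.475 0.0
turn needed deg [ 0.03  0.07 -0.47]
```

View pics/scene2.png

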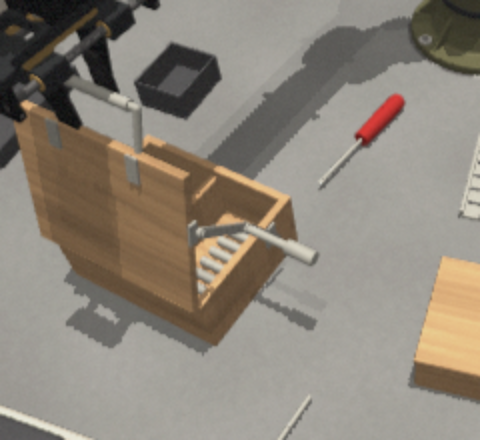

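The crop shows the lid standing, with the knob at crop (305,254), or full-frame (212,187). I now go straight up, dwell, and measure the knob.

```bash
python3 -m handwheel '[[0.045,0,0,-0.02,0,0,0],[0.045,0,0,-0.03,0,0,0],[0.0,0,0,-0.02,0,0,0],[0,0,0,0,0,0,0],[0,0,0,0,0,0,0],[0,0,0,0,0,0,0],[0,0,0,0,0,0,0],[0,0,0,0,0,0,0],[0,0,0,0,0,0,0],[0,0,0,0,0,0,0]]' 20
python3 - <<'E'
from h import *
K=HG-.087*LX+.190*LY; K[2]=.139
print("predicted",K.round(4))
for n in("scene","side"):
    im,d,ci=grab(n);P=pts(d,ci);hsv=cv2.cvtColor(im,cv2.COLOR_BGR2HSV)
    S=(d>0)&(np.linalg.norm(P-K,axis=-1)<.05)&(P[...,2]>.12)&(((P-HG)@LY)>.165)
    Q=P[S];v,u=np.nonzero(S);print(n,S.sum(),u.mean(),v.mean(),Q.mean(0).round(4),"lidframe x,y ranges",np.percentile((Q-HG)@LX,[5,50,95]).round(3),np.percentile((Q-HG)@LY,[5,50,95]).round(3),np.percentile(Q[:,2],[5,50,95]).round(3))
    B=(d>0)&(np.linalg.norm(P-(HG+[0,0,.217]-.058*LX),axis=-1)<.03);print("bar",B.sum(),P[B].mean(0).round(3) if B.any() else 0)
rel(K+[0,0,.05])
E
```

```text
time: 8.2
position: [0.6051, -0.2427, 0.3602]
tool_rot: [2.405, 2.022, -0.0]
ft_force: [-1.0, 0.8, 0.1]
grip_width: 0.001
grip_force: 0.0
predicted [ 0.6022 -0.0437  0.139 ]
scene 155 209.47096774193548 185.4 [ 0.6028 -0.0436  0.1452] lidframe x,y ranges [-0.095 -0.085 -0.081] [0.171 0.191 0.207] [0.138 0.146 0.15 ]
bar 171 [ 0.6   -0.235  0.312]
side 97 283.97938144329896 209.76288659793815 [ 0.6011 -0.0492  0.1447] lidframe x,y ranges [-0.094 -0.087 -0.08 ] [0.168 0.183 0.204] [0.139 0.145 0.148]
bar 190 [ 0.599 -0.237  0.311]
t 8.3 pos [ 0.6051 -0.2427  0.3602] toolshift [ 0.1956 -0.037   0.1712] F [-0.1  0.6  0. ] w 0.005 0.0
turn needed deg [ 0.    0.01 -0.39]
```

The knob is where predicted: centre about (0.602, -0.044) and top at 0.148. I move above it.

```bash
python3 -m handwheel '[[0,0.039,-0.0074,0,0,0,0],[0,0.039,-0.0074,0,0,0,0],[0,0.039,-0.0074,0,0,0,0],[0,0.039,-0.0074,0,0,0,-0.4],[0,0.039,-0.0074,0,0,0,0],[0,0,0,0.03,0,0,0],[0,0,0,0.04,0,0,0],[0,0,0,0.04,0,0,0],[0,0,0,0.04,0,0,0],[0,0,0,0.03,0,0,0],[0,0,0,0.018,0,0,0],[0,0,0,0,0,0,0]]'
python3 -c "
from h import *
rel([.602,-.0437,.148])"
```

```text
time: 9.8
position: [0.6012, -0.0444, 0.1612]
tool_rot: [-2.396, -2.029, 0.002]
ft_force: [-0.3, 0.2, 1.2]
grip_width: 0.004
grip_force: 0.0
t 9.8 pos [ 0.6012 -0.0444  0.1612] toolshift [0.0008 0.0007 0.0132] F [-0.3  0.2  1.2] w 0.004 0.0
turn needed deg [-0.11  0.    0.01]
```

```bash
python3 -m handwheel '[[0,0,0,0.012,0,0,0],[0,0,0.006,0.005,0,0,0],[0,0,0.006,0.005,0,0,0],[0,0,0.009,0.010,0,0,0],[0,0,0.0066,0.010,0,0,0],[0,0,0.0048,0.010,0,0,0],[0,0,0.003,0.008,0,0,0],[0,0,0.0015,0.008,0,0,0],[0,0,0,0,0,0,0]]'
python3 - <<'E'
from h import *
rel([.602,-.0437,.148])
for n in("scene",):
    im,d,ci=grab(n);cv2.imwrite('pics/scene3.png',cv2.resize(im[60:280,60:300],None,fx=2,fy=2))
E
```

```text
time: 10.92
position: [0.6381, -0.0507, 0.0929]
tool_rot: [-2.397, -2.029, 0.002]
ft_force: [-0.4, -0.4, 0.1]
grip_width: 0.004
grip_force: 0.0
t 10.93 pos [ 0.6381 -0.0507  0.0929] toolshift [ 0.0009 -0.0369 -0.055 ] F [-0.4 -0.4  0.1] w 0.004 0.0
turn needed deg [-0.08  0.01  0.  ]
```

View pics/scene3.png

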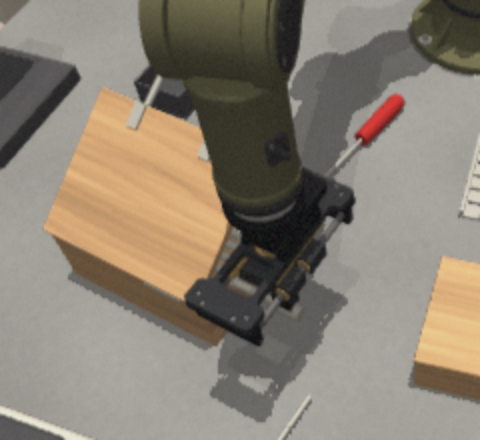

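The crop shows the elbow broken and the lid sinking, with its face tilted at crop (150,200). I retract up and measure whether it is shut.

```bash
python3 -m handwheel '[[0,0,0,-0.02,0,0,0],[0,0,0,-0.03,0,0,0],[0,0,0,-0.04,0,0,0],[0,0,0,-0.05,0,0,0],[0,0,0,-0.03,0,0,0],[0,0.04,0,0,0,0,0],[0,0.05,0,0,0,0,0],[0,0.05,0,0,0,0,0],[0,0.05,0,0,0,0,0],[0,0,0,0,0,0,0],[0,0,0,0,0,0,0]]'
cat > lid.py <<'E'
from h import *
rel(BAR)
for n in("scene","side"):
    im,d,ci=grab(n);P=pts(d,ci);hsv=cv2.cvtColor(im,cv2.COLOR_BGR2HSV)
    a=(P-HG)@LX;b=(P-HG)@LY
    S=(d>0)&(hsv[...,1]>90)&(a>-.17)&(a<-.02)&(abs(b)<.09)&(P[...,2]>.09)
    A=np.c_[a[S],np.ones(S.sum())];c=np.linalg.lstsq(A,P[...,2][S],rcond=None)[0]
    B=(d>0)&(hsv[...,1]<70)&(abs(a+.225)<.015)&(abs(b)<.04)&(P[...,2]>.05)
    k=HG-.064*LX+.19*LY;k[2]=.025;Q=P[(d>0)&(np.linalg.norm(P-k,axis=-1)<.05)&(P[...,2]>.012)&(b>.165)]
    print(n,S.sum(),"lid angle",-np.arctan(c[0]).round(4),"bar z95",np.percentile(P[...,2][B],90).round(4) if B.any() else None,"knob",Q.mean(0).round(3),Q[:,2].max().round(3) if len(Q) else None)
    cv2.imwrite(f'pics/{n}_end{ctrl.get_state()["time"]:.0f}.png',im)
E
python3 lid.py
```

```text
time: 12.35
position: [0.6697, 0.1365, 0.2649]
tool_rot: [2.397, 2.029, -0.0]
ft_force: [0.3, -0.5, -0.4]
grip_width: 0.005
grip_force: 0.0
t 12.35 pos [0.6697 0.1365 0.2649] toolshift [-0.3787 -0.175   0.175 ] F [ 0.3 -0.5 -0.4] w 0.005 0.0
turn needed deg [0.05 0.04 0.01]
scene 3655 lid angle 0.0002 bar z95 0.0976 knob [ 0.626 -0.048  0.03 ] 0.036
side 5197 lid angle 0.0001 bar z95 0.0961 knob [ 0.625 -0.051  0.029] 0.034
```

The lid measures 0.000 rad in both views, the knob is back at its folded height, and the robot is clear of everything.

```bash
python3 -c "
from bench import ctrl
print(ctrl.close_job())"
```

```text
the job is handed in; nothing more can be done
None
```

The lid was lifted until the stay locked and stood open by itself for about 1.3 s; pressing the knob then broke the elbow, the lid sank fully shut by itself (0.000 rad in both views) with the robot clear, and the job was handed in at about 12.5 s, with no verdict returned.

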